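Refit the bar knob on the microscope stage drive

TASK

The bar knob has come off the microscope's stage drive unit. Take it from the tray, fit it over the unit's keyed spindle and, pressing only gently (over 35 N spoils it), turn it slowly until it drops fully home; then turn the seated knob, spindle and all, until its grip bar lies in line with the black index lines on top of the unit, and let go. Leave the other things where they are.

Things in the scene. Friction and masses are not known exactly. Their poses are not given: they have to be found in the camera images.
- knob_mid (a point): Centre, half-way up, of the loose black bar knob (0.12 kg), upright in the tray, 54 mm high: a round skirt 52 mm across and 24 mm high; on it a straight flat-sided grip bar 52 mm long, 14 mm thick, 30 mm high (24 to 54 mm above the underside). z up along its axis; x along the bar (either way round is alike), y across its 14 mm thickness.
- knob_hole (a point): Centre of the knob's underside, 27 mm below knob_mid, same axes: the mouth of its hole, 24 mm deep: a round bore of 15 mm with a keyway 7 mm wide on either side, both along the bar (x), 27 mm or more from end to end; so the knob fits the spindle either way round (half turns).
- spindle (a point): Point on the spindle axis at the top of the unit's round boss (42 mm diameter), where the knob's underside rests when home (knob_mid then 27 mm above this point). Fixed to the housing, does not turn with the spindle: z up, x along the two black index lines on the housing's top. The key, two ears in line, is 26 mm long, 6 mm thick and reaches 12 mm above here.
- spindle_tip (a point): Tip of the steel spindle, 21 mm above spindle, same fixed axes: a cone, 5 mm wide at the tip, 14 mm wide 6 mm below, then round. A knob not lined up with the key rests on top of its ears, 12 mm above home, and stands there if let go; lined up within about 2 degrees, it drops. The key's angle is not measured: it starts 26 to 129 degrees counter-clockwise (from above) of the index lines.
- unit: Stage drive unit: fixed cream housing 140 (x) by 110 (y) mm, top at 60 mm, boss to 64 mm; dark foot 160 by 124 mm. Origin: centre of its underside, under the spindle. Its spindle turns either way without stops against a stiff 0.15 N m and stays put; an unseated knob pressed lightly (under 10 N) does not drag it, hard pressing does. Forces over 35 N spoil it.
- tray: Fixed low aluminium tray 200 mm (its x) by 150 mm (its y), rim 16 mm high, floor 4 mm thick; origin at the centre of its underside. The bar knob stands in its -x half.
- roundknob: Bystander: loose plain round black knob without a bar, 38 mm in diameter and 22 mm high, in the +x half of the tray; origin at the centre of its underside. To be left alone.
- ringgauge: Bystander: loose steel ring, 50 mm outside diameter, 18 mm high, on the bench; origin at the centre of its underside. To be left alone.
- eyepiece: Bystander: loose black eyepiece, 36 mm in diameter and 55 mm high, standing on the bench; origin at the centre of its underside. To be left alone.
Things that resemble listed ones, but are neither listed nor needed, are in the scene too. What is shaped like the part that bears knob_mid but blue or orange is not meant.

How it is judged:
By the outcome, as a careful person would: the job done as asked, in the order asked, and still so for the second after the job is handed in, with the robot touching nothing.
It also fails if it takes over 72 s, if anything falls off the work surface, if the arm or the gripper's body presses on something with over 40 N, if the wrist force passes 120 N, or if a joint passes its speed limit or range.

ROBOT

A 6-joint arm with a two-finger parallel gripper is mounted at the origin on the work surface. World frame = base frame: x ahead of the robot, y to its left, z up, the work surface at z = 0. Lengths are in m, angles in rad, forces in N, time in s.
With the tool pointing down it reaches from about 0.375 to 0.975 m from the base axis. Payload 3.8 kg.
Tool frame: the origin (TCP) lies midway between the tips of the shut fingers; the grasp point (between the pads) lies 19 mm behind it; x points along the fingers, z is the direction in which the jaws open and shut, and the axes are right-handed (so a half turn about x gives the same grasp; the last joint's range is limited). The gripper opens to 85 mm and grips with 20 to 120 N. Pads are 22 mm wide; open, the fingers measure 114 mm over their backs; the gripper's body (76 mm by 85 mm) begins 54 mm behind the grasp point. The pads swing forward as they close: fully open they stand 13 mm farther back than shut.
Start: joints at [-1.17, 0.264, 1.604, -0, 1.274, -0.037], TCP at [0.286, -0.611, 0.231] pointing down, gripper open.
Joint ranges: [-2.63, 2.63], [-0.94, 2.18], [0.31, 2.57], [-1.31, 4.45], [0, 2.66], [-2.55, 2.55]. Speed limits (rad/s): [2.57, 2.57, 3.14, 3.14, 3.14, 3.14].

INTERFACE

Orientations are given as a rotation vector (axis times angle).
In Python, from workcell import * gives the robot as it stands. The module is installed in compiled form; this text tells all that it offers.
- The arm moves only by the tool carry_out, never from a script. Its arguments are lists of equal length, an entry for each row: "offset": the shift along the tool's x, y, z in cm, a list of three; "delta_rot": the turn, a rotation vector about the tool's x, y, z in degrees, a list of three. A call has exactly 5 rows; each row shifts and turns the commanded pose from where the row before left it, along the tool's axes as they then stand; what a row does not reach is not made up. A row lasts 1/12 s, in which the tool goes at most 41.7 mm and 7.16 degrees, less where a joint would pass 70% of its speed; a pose out of reach is approached as far as the arm can. A call is refused whole if a number of a shift passes 4.17 or a number of a turn 7.16, either way. A call with a gripper value outside its range is refused whole. "fingers" is the opening, from -1 (shut) to 1 (fully open), set as the call begins (left out, the last holds). The fingers move at their own pace and stop on an object; "newtons" is the grip in N (left out, the last holds). Time passes only in rows, so rows that do not move let the fingers close, or fill a call up. It gives the time, the measured TCP pose, the force and the opening at its end, in the units of the state.
- read_state(): the state, without advancing time (a new reading comes with each control period).
- read_camera(name): name is "scene" or "top" or "wrist"; returns (picture, depth): 384x512x3 uint8, red, green, blue; 384x512 float32, m along the optical axis (not along the pixel's ray), 0 where there is no reading.
- get_calibration(name): a dict with "fx", "fy", "cx", "cy" (pixels), "R" (3x3) and "t" (3): a world point X has camera coordinates R X + t; the wrist camera has in their place "mount" (4x4, takes a point from camera to tool coordinates, whose origin is the TCP and whose axes are the tool frame's). Camera axes: x right, y down, z forward; pixel columns grow to the right and rows downward; lengths in m; the calibration is good to about 2 mm. A picture is of the moment at which its call begins: read the wrist's pose just before it. get_calibration takes no time and is no camera call.
- finish_job(): hands the job in, once; it reports no verdict.
The state is a dict: "time": time; "q": joint angles; "joint_vel": joint speeds; "joint_torque": joint torques, N m; "tool_pos": TCP position; "tcp_rot": TCP orientation; "wrist_force": force on the tool from outside, world axes, zero at the start; "torque": the same for the moment, N m; "width": opening from 0.0 (shut) to 1.0 (fully open).
Only numpy, scipy, OpenCV 4.12 (cv2) and the standard library are available. Lean on these libraries where they do the work, as an engineer would, in place of code of your own. Each camera call takes 0.05 s, during which the arm holds its last target. There are 200 camera calls.

## Working session

There is one attempt and no reset: what is moved stays moved. The work goes in short steps, Python scripts to look and compute and a tool call to move; the robot and the scene stay as the last step left them, time stands still between calls to the robot, and variables do not carry over. Pictures are saved under pics/ and viewed, about 8 in all and at most 12, crops included, and the job is handed in when it is done.

Besides the shell and the picture viewer there is one more tool, called after "Call:" in YAML: its name, and indented under it one key for each argument. carry_out: Moves the arm, as the interface text tells. Its arguments: {"type":"object","properties":{"offset":{"type":"array"},"delta_rot":{"type":"array"},"fingers":{"type":"number"},"newtons":{"type":"number"}},"required":["offset","delta_rot"]}

```bash
mkdir -p pics; cat > h.py <<'E'
from workcell import *
import numpy as np, cv2
from scipy.spatial.transform import Rotation as Ro
def cast(cal,u,v,z,T=None):
    d=np.array([(u-cal['cx'])/cal['fx'],(v-cal['cy'])/cal['fy'],1])
    if T is None:
        R=np.array(cal['R']);t=np.array(cal['t']);o=-R.T@t;w=R.T@d
    else: o=T[:3,3];w=T[:3,:3]@d
    return o+w*(z-o[2])/w[2]
def wristT(s):
    T=np.eye(4);T[:3,:3]=Ro.from_rotvec(s['tcp_rot']).as_matrix();T[:3,3]=s['tool_pos']
    return T@np.array(get_calibration('wrist')['mount'])
E
python3 - <<'E'
from h import *
s=read_state();print(s); print(Ro.from_rotvec(s['tcp_rot']).as_matrix().round(3))
for n in ['scene','top']:
    p,d=read_camera(n);cv2.imwrite(f'pics/{n}0.png',p[...,::-1]);np.save(f'{n}0.npy',d);print(n,get_calibration(n))
print(get_calibration('wrist'))
E
```

```text
{'time': 0.0, 'q': array([-1.16988742e+00,  2.64749117e-01,  1.60535399e+00,  1.06761813e-05,
        1.27368875e+00, -3.68976544e-02]), 'joint_vel': array([-6.95512920e-04, -8.28159546e-05,  6.97602036e-04,  1.21918623e-03,
        1.25517315e-03,  5.33532305e-04]), 'joint_torque': array([ 9.24665692e-04, -5.15108299e+01, -3.67315507e+01,  2.88726305e-04,
        1.28388868e-02,  1.63816651e-05]), 'tool_pos': array([ 0.28589208, -0.61067504,  0.22997554]), 'tcp_rot': array([ 0.88222204,  1.38692194, -0.88015925]), 'wrist_force': array([-0.11397578,  0.17884239,  0.74867622]), 'torque': array([ 0.06509414, -0.04799993,  0.00714516]), 'width': 0.9976145588987971}
[[-0.001  0.906  0.424]
 [ 0.002  0.424 -0.906]
 [-1.     0.    -0.002]]
scene {'fx': 373.43551420445306, 'fy': 373.43551420445306, 'cx': 249.15954693245564, 'cy': 196.11555907425483, 'R': array([[-0.81385697,  0.58100866,  0.00810997],
       [ 0.48474   ,  0.68657111, -0.54189229],
       [-0.32041218, -0.43709159, -0.84040882]]), 't': array([ 0.42211771, -0.24079956,  1.08858642])}
top {'fx': 418.12548187000897, 'fy': 418.12548187000897, 'cx': 251.6887529269539, 'cy': 192.50244273316616, 'R': array([[ 0.00134288, -0.99988408, -0.01516627],
       [-0.98134336,  0.00159818, -0.19225675],
       [ 0.1922587 ,  0.0151415 , -0.98122746]]), 't': array([0.01313009, 0.54276497, 0.77122096])}
{'fx': 310.5439945640067, 'fy': 310.5439945640067, 'cx': 251.6878267236232, 'cy': 186.0452312336911, 'mount': array([[ 7.82452077e-04, -3.05005131e-01,  9.52350386e-01,
        -1.42306925e-01],
       [-1.29522256e-03, -9.52350188e-01, -3.05004003e-01,
         7.96253676e-02],
       [ 9.99998855e-01, -9.94854686e-04, -1.14021791e-03,
        -5.84665248e-04],
       [ 0.00000000e+00,  0.00000000e+00,  0.00000000e+00,
         1.00000000e+00]])}
```

View pics/top0.png

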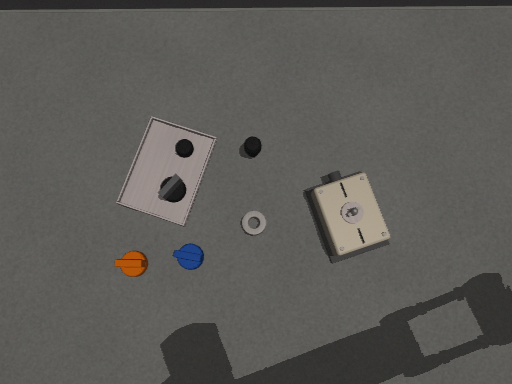

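View pics/scene0.png

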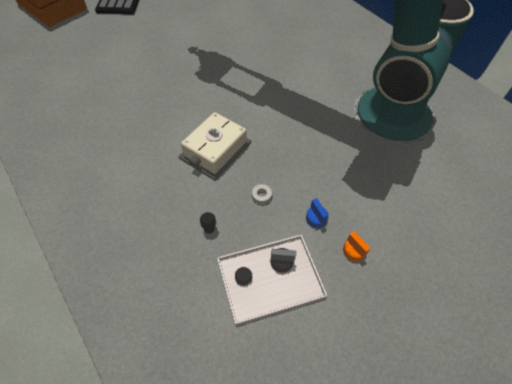

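The top view shows a tray with the black bar knob at about (173,188) and the round knob at (185,148). The eyepiece is at (252,146), the ring at (254,223), and the unit's spindle at (351,212) with index lines at (343,189) and (361,236).
Things that could be mistaken for the bar knob: blue (190,256), orange (133,263), round knob (185,148) and eyepiece (252,146). I choose the black barred one at (173,188) and will check it in a close crop.

```bash
python3 - <<'E'
from h import *
p=cv2.imread('pics/top0.png');d=np.load('top0.npy');c=get_calibration('top')
a=cv2.resize(p[160:220,145:205],(390,390),interpolation=cv2.INTER_CUBIC)
b=cv2.resize(p[165:265,302:402],(400,390),interpolation=cv2.INTER_CUBIC)
a=cv2.convertScaleAbs(a,alpha=2)
cv2.imwrite('pics/crop1.png',np.hstack([a,b]))
R=c['R'];t=c['t']
v,u=np.mgrid[0:384,0:512]
P=np.stack([(u-c['cx'])/c['fx']*d,(v-c['cy'])/c['fy']*d,d],-1)
W=(P-t)@R
np.save('W.npy',W)
# knob: bar top by height
def comp(m):
    cs,_=cv2.findContours(m.astype(np.uint8),0,2)
    for k in cs:
        if cv2.contourArea(k)>15: print(cv2.contourArea(k),cv2.minAreaRect(k))
box=np.zeros((384,512),bool);box[165:215,150:205]=1
m=box&(W[...,2]>0.05)&(W[...,2]<.07);comp(m)
q=W[m];print('bar',q.mean(0),np.percentile(q[:,2],[5,50,95]))
r=cv2.minAreaRect(q[:,:2].astype(np.float32)*1000);print(r)
# index lines
g=p.max(2);box[:]=0;box[175:250,325:378]=1
m=box&(g<60)&(W[...,2]>.045);comp(m)
n,l,st,ce=cv2.connectedComponentsWithStats(m.astype(np.uint8))
for i in range(1,n):
    if st[i,4]>8: print(st[i],ce[i],cast(c,*ce[i],.06))
# housing top
m=(W[...,2]>.052)&(W[...,2]<.066);m[:,:295]=0;m[:150]=0;m[280:]=0
q=W[m];r=cv2.minAreaRect(q[:,:2].astype(np.float32)*1000);print('housing',r,np.median(q[:,2]))
E
```

```text
182.5 ((168.832275390625, 185.30670166015625), (7.969791889190674, 26.33987808227539), 42.709388732910156)
bar [0.55684905 0.17640005 0.05739285] [0.05225216 0.05784607 0.06011558]
((557.4315185546875, 177.0766143798828), (14.81506061553955, 51.999900817871094), 49.45710372924805)
[332 175   4   6  12] [333.58333333 177.33333333] [ 0.57140158 -0.14762981  0.06      ]
[341 183   6  14  16] [343.1875 189.625 ] [ 0.54677459 -0.16540428  0.06      ]
[358 229   6  14  19] [360.84210526 235.73684211] [ 0.45700719 -0.19531509  0.06      ]
housing ((501.90020751953125, -179.3077392578125), (139.5391082763672, 110.54601287841797), 18.569900512695312) 0.06022696433239704
```

View pics/crop1.png

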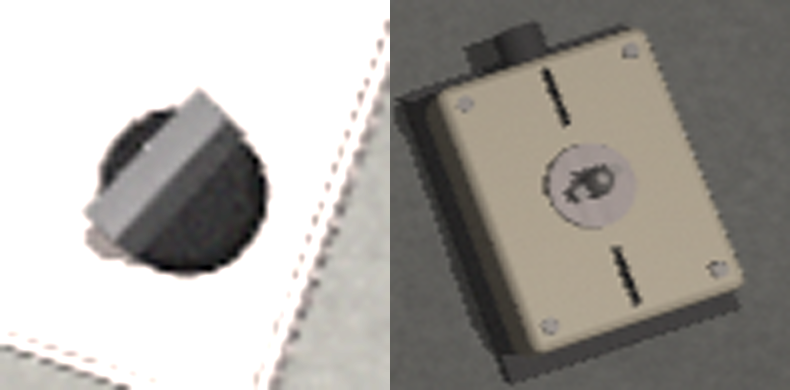

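The crop confirms it: a black skirt with a bar on top, in the tray's half away from the round knob. The unit's boss, spindle and key are visible too. Next I go over the unit to measure the key and the spindle from close by.

Call:
carry_out:
  offset:
    - [0,2.52,-1.99]
    - [0,2.52,-1.99]
    - [0,2.52,-1.99]
    - [0,2.52,-1.99]
    - [0,2.52,-1.99]
  delta_rot:
    - [0,0,0]
    - [0,0,0]
    - [0,0,0]
    - [0,0,0]
    - [0,0,0]

```text
time: 0.52
tool_pos: [0.3582, -0.4662, 0.2306]
tcp_rot: [0.882, 1.386, -0.881]
wrist_force: [0.0, 0.4, 0.9]
width: 1.002
```

Call:
carry_out:
  offset:
    - [0,2.52,-1.99]
    - [0,2.52,-1.99]
    - [0,2.52,-1.99]
    - [0,2.52,-1.99]
    - [0,2.52,-1.99]
  delta_rot:
    - [0,0,0]
    - [0,0,0]
    - [0,0,0]
    - [0,0,0]
    - [0,0,0]

```text
time: 0.93
tool_pos: [0.4302, -0.3226, 0.2308]
tcp_rot: [0.881, 1.386, -0.881]
wrist_force: [0.1, 0.5, 0.3]
width: 0.997
```

Call:
carry_out:
  offset:
    - [0,2.52,-1.99]
    - [0,2.52,-1.99]
    - [0,2.52,-1.99]
    - [0,2.52,-1.99]
    - [0,2.52,-1.99]
  delta_rot:
    - [0,0,0]
    - [0,0,0]
    - [0,0,0]
    - [0,0,0]
    - [0,0,0]

```text
time: 1.35
tool_pos: [0.5021, -0.1791, 0.2309]
tcp_rot: [0.881, 1.386, -0.881]
wrist_force: [0.5, -0.4, 0.2]
width: 1.001
```

Call:
carry_out:
  offset:
    - [1,0,0]
    - [1,0,0]
    - [1,0,0]
    - [0,0,0]
    - [0,0,0]
  delta_rot:
    - [0,0,0]
    - [0,0,0]
    - [0,0,0]
    - [0,0,0]
    - [0,0,0]

```text
time: 1.77
tool_pos: [0.5004, -0.1814, 0.1996]
tcp_rot: [0.882, 1.388, -0.883]
wrist_force: [-0.0, 0.4, -0.5]
width: 1.001
```

```bash
python3 - <<'E'
from h import *
s=read_state();print(s['time'],s['tool_pos'],s['q']);T=wristT(s)
p,d=read_camera('wrist');p=p[...,::-1];cv2.imwrite('pics/w1.png',p);np.save('w1.npy',d);np.save('w1T.npy',T)
E
```

```text
1.7667 [ 0.50043601 -0.18138135  0.1995982 ] [-3.94343117e-01  1.88356545e-02  1.94168411e+00 -2.84893412e-04
  1.18435230e+00  7.40416372e-01]
```

View pics/w1.png

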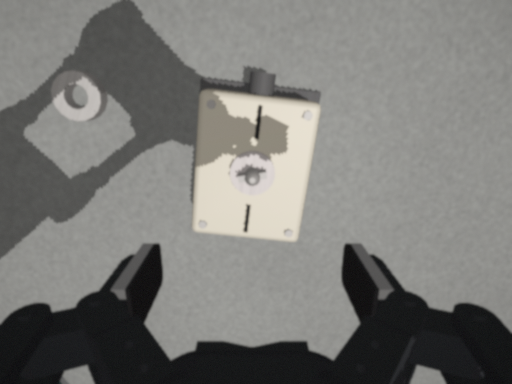

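The wrist view shows the index lines at (258,122) and (247,218) and the spindle at (251,172). The key ears seem to run from about (236,177) to (266,168).

```bash
python3 - <<'E'
from h import *
p=cv2.imread('pics/w1.png');d=np.load('w1.npy');T=np.load('w1T.npy');c=get_calibration('wrist')
v,u=np.mgrid[0:384,0:512]
W=np.stack([(u-c['cx'])/c['fx']*d,(v-c['cy'])/c['fy']*d,d],-1)@T[:3,:3].T+T[:3,3]
b=(slice(145,200),slice(222,282))
z=W[...,2][b]
print(np.round(z[16:40:2,6:52:2]*1000).astype(int))
m=np.zeros(d.shape,bool);m[b]=(z>.0705)&(z<.0785)
q=W[m];print(len(q),q.mean(0));
xy=q[:,:2]*1000; cc=xy.mean(0); U,S,V=np.linalg.svd(xy-cc);print('key dir',np.degrees(np.arctan2(V[0,1],V[0,0]))%180,S/np.sqrt(len(q)),cv2.minAreaRect(xy.astype(np.float32)))
m[:]=0;m[b]=z>.0795;q=W[m];print('tip',len(q),q.mean(0))
g=p.max(2)
for bb in [(100,145,250,268),(200,236,240,256)]:
    mm=np.zeros(d.shape,bool);mm[bb[0]:bb[1],bb[2]:bb[3]]=g[bb[0]:bb[1],bb[2]:bb[3]]<70
    vv,uu=np.nonzero(mm);print(len(vv),uu.mean(),vv.mean(),cast(c,uu.mean(),vv.mean(),.06,T))
# boss circle via colour
m=(W[...,2]>.052)&(W[...,2]<.062);m[:,:190]=0;m[:80]=0;m[245:]=0;m[:,330:]=0
print('housing',cv2.minAreaRect((W[m][:,:2]*1000).astype(np.float32)))
m=np.zeros(d.shape,bool);m[b]=(z>.0625)&(z<.0665);print('boss',cv2.minEnclosingCircle((W[m][:,:2]*1000).astype(np.float32)),np.median(W[m][:,2]))
cv2.imwrite('pics/w1c.png',cv2.convertScaleAbs(cv2.resize(p[145:200,220:285],None,fx=9,fy=9,interpolation=cv2.INTER_CUBIC),alpha=1))
E
```

```text
[[60 60 60 64 65 64 64 64 64 64 64 63 63 63 64 63 63 64 64 64 63 64 59]
 [60 59 63 64 64 64 66 62 63 64 64 63 65 64 63 65 64 63 64 64 63 64 59]
 [60 59 63 64 65 63 64 63 63 65 64 64 63 64 63 64 64 65 65 64 64 64 65]
 [60 59 63 63 64 65 64 64 64 63 64 66 64 64 64 65 65 64 64 64 64 63 65]
 [59 64 63 63 64 64 64 64 66 64 69 71 71 70 67 64 65 64 64 64 65 65 64]
 [60 64 64 64 64 63 64 63 64 69 75 78 78 78 74 67 69 69 70 63 65 65 63]
 [60 64 64 63 64 64 64 66 67 75 79 81 80 80 78 75 75 76 74 64 65 64 63]
 [61 63 64 63 63 71 71 72 73 79 82 81 83 83 82 79 76 76 76 77 64 64 63]
 [59 64 64 64 64 77 78 76 76 83 83 84 85 85 82 81 76 76 75 76 64 65 64]
 [61 64 64 64 64 77 76 75 78 81 84 85 84 85 83 80 76 75 75 64 64 63 64]
 [61 60 64 63 64 76 76 76 77 81 83 84 85 84 82 81 64 64 64 63 63 64 64]
 [59 60 64 62 64 63 64 65 65 78 83 85 85 85 81 63 65 64 63 64 63 63 65]]
154 [ 0.50312396 -0.17846706  0.07526618]
key dir 124.32905426678317 [8.82289499 2.85019928] ((502.5233459472656, -178.7733154296875), (12.110227584838867, 25.86665153503418), 43.86347198486328)
tip 171 [ 0.50829739 -0.17657615  0.1035652 ]
58 257.6551724137931 125.58620689655173 [ 0.54387461 -0.16575534  0.06      ]
5 246.0 222.0 [ 0.45362174 -0.19556545  0.06      ]
housing ((502.50714111328125, -179.3253173828125), (138.4967498779297, 110.37545776367188), 18.44476318359375)
boss ((501.6953125, -179.61280822753906), 21.101125717163086) 0.0638646454824702
```

View pics/w1c.png

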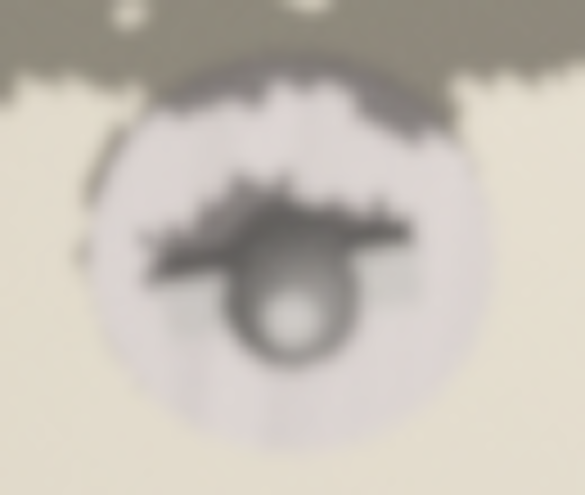

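The crop shows the boss, the cone tip, and the pale ear tops to the left and right. I'll measure the angle from the ear tops alone.

```bash
python3 - <<'E'
from h import *
d=np.load('w1.npy');T=np.load('w1T.npy');c=get_calibration('wrist')
v,u=np.mgrid[0:384,0:512]
W=np.stack([(u-c['cx'])/c['fx']*d,(v-c['cy'])/c['fy']*d,d],-1)@T[:3,:3].T+T[:3,3]
C=np.array([.5022,-.1794])
r=np.hypot(W[...,0]-C[0],W[...,1]-C[1])
m=(abs(W[...,2]-.076)<.0022)&(r>.0085)&(r<.0145)
q=W[m][:,:2]*1000
k=cv2.kmeans(q.astype(np.float32),2,None,(3,50,.01),5,cv2.KMEANS_PP_CENTERS)[2];print(len(q),k,k.mean(0),np.degrees(np.arctan2(*(k[1]-k[0])[::-1]))%180)
x=cv2.fitLine(q.astype(np.float32),cv2.DIST_L2,0,.01,.01).ravel();print(np.degrees(np.arctan2(x[1],x[0]))%180)
cz=(r<.006)&(W[...,2]>.081)&(W[...,2]<.088);print('tip',W[cz].mean(0),cz.sum())
cz&=W[...,2]>.0838;print('tip',W[cz].mean(0),cz.sum())
E
```

```text
75 [[ 496.20508 -170.62436]
 [ 508.05423 -188.17596]] [ 502.12964 -179.40016] 124.02343
123.95058
tip [ 0.50239197 -0.17917661  0.08327084] 107
tip [ 0.50205806 -0.17956142  0.08464566] 40
```

Key at about 124° world, and the index lines at 18.4°. The spindle is at (0.5021,-0.1795). Next I move over the knob.

Call:
carry_out:
  offset:
    - [0,2.03,-3.0]
    - [0,2.03,-3.0]
    - [0,2.03,-3.0]
    - [0,2.03,-3.0]
    - [0,2.03,-3.0]
  delta_rot:
    - [0,0,0]
    - [0,0,0]
    - [0,0,0]
    - [0,0,0]
    - [0,0,0]

```text
time: 2.23
tool_pos: [0.5308, -0.0015, 0.2022]
tcp_rot: [0.883, 1.383, -0.882]
wrist_force: [0.5, 0.1, 0.1]
width: 0.998
```

Call:
carry_out:
  offset:
    - [0,2.03,-3.0]
    - [0,2.03,-3.0]
    - [0,2.03,-3.0]
    - [0,2.03,-3.0]
    - [0,2.03,-3.0]
  delta_rot:
    - [0,0,0]
    - [0,0,0]
    - [0,0,0]
    - [0,0,0]
    - [0,0,0]

```text
time: 2.65
tool_pos: [0.5594, 0.1779, 0.2022]
tcp_rot: [0.883, 1.383, -0.881]
wrist_force: [0.5, -0.1, 0.4]
width: 1.001
```

Call:
carry_out:
  offset:
    - [0,0,0]
    - [0,0,0]
    - [0,0,0]
    - [0,0,0]
    - [0,0,0]
  delta_rot:
    - [-5.72,0,0]
    - [-5.72,0,0]
    - [-5.72,0,0]
    - [-5.72,0,0]
    - [-5.72,0,0]

```text
time: 3.07
tool_pos: [0.5594, 0.1764, 0.2019]
tcp_rot: [0.494, 1.513, -0.493]
wrist_force: [0.2, -0.4, -0.2]
width: 0.998
```

Call:
carry_out:
  offset:
    - [0,0,0]
    - [0,0,0]
    - [0,0,0]
    - [0,0,0]
    - [0,0,0]
  delta_rot:
    - [-5.72,0,0]
    - [-5.72,0,0]
    - [-5.72,0,0]
    - [-5.72,0,0]
    - [-5.72,0,0]

```text
time: 3.48
tool_pos: [0.5594, 0.1761, 0.202]
tcp_rot: [0.103, 1.567, -0.103]
wrist_force: [0.3, 0.3, 0.1]
width: 1.004
```

Call:
carry_out:
  offset:
    - [0,0,0]
    - [0,0,0]
    - [0,0,0]
    - [0,0,0]
    - [0,0,0]
  delta_rot:
    - [-5.72,0,0]
    - [-5.72,0,0]
    - [-5.72,0,0]
    - [-5.72,0,0]
    - [-5.72,0,0]

```text
time: 3.9
tool_pos: [0.5594, 0.1761, 0.202]
tcp_rot: [-0.288, 1.55, 0.289]
wrist_force: [-0.3, -1.0, -0.4]
width: 1.002
```

Call:
carry_out:
  offset:
    - [0,0,0]
    - [0,0,0]
    - [0,0,0]
    - [0,0,0]
    - [0,0,0]
  delta_rot:
    - [-5.72,0,0]
    - [-5.72,0,0]
    - [-5.72,0,0]
    - [-5.72,0,0]
    - [-5.72,0,0]

```text
time: 4.32
tool_pos: [0.5594, 0.1761, 0.202]
tcp_rot: [-0.677, 1.462, 0.677]
wrist_force: [0.5, -1.0, 0.8]
width: 1.001
```

Call:
carry_out:
  offset:
    - [0,0,0]
    - [0,0,0]
    - [0,0,0]
    - [0,0,0]
    - [0,0,0]
  delta_rot:
    - [0,0,0]
    - [0,0,0]
    - [0,0,0]
    - [0,0,0]
    - [0,0,0]

```text
time: 4.73
tool_pos: [0.5587, 0.1769, 0.2014]
tcp_rot: [-0.673, 1.464, 0.673]
wrist_force: [0.3, 0.3, -0.3]
width: 0.999
```

```bash
cat >> h.py <<'E'
def cloud(d,T,c):
    v,u=np.mgrid[0:384,0:512]
    return np.stack([(u-c['cx'])/c['fx']*d,(v-c['cy'])/c['fy']*d,d],-1)@T[:3,:3].T+T[:3,3]
def pose(s):
    R=Ro.from_rotvec(s['tcp_rot']).as_matrix()
    print('t',s['time'],'pos',s['tool_pos'].round(4),'zang',np.degrees(np.arctan2(R[1,2],R[0,2])).round(2),'xaxis',R[:,0].round(4),'F',s['wrist_force'].round(1),'M',s['torque'].round(2),'q',s['q'].round(2),'w',round(s['width'],3))
    return R
E
python3 - <<'E'
from h import *
s=read_state();R=pose(s);T=wristT(s);c=get_calibration('wrist')
p,d=read_camera('wrist');p=p[...,::-1].copy();cv2.imwrite('pics/w2.png',p)
W=cloud(d,T,c)
near=np.hypot(W[...,0]-.557,W[...,1]-.1768)<.045
m=near&(W[...,2]>.05)&(W[...,2]<.066)
q=(W[m][:,:2]*1000).astype(np.float32);print(len(q),np.median(W[m][:,2]),cv2.minAreaRect(q));x=cv2.fitLine(q,cv2.DIST_L2,0,.01,.01).ravel();print(np.degrees(np.arctan2(x[1],x[0])))
m=near&(W[...,2]>.022)&(W[...,2]<.034);print('skirt',cv2.minEnclosingCircle((W[m][:,:2]*1000).astype(np.float32)),np.median(W[m][:,2]))
E
```

```text
t 4.7333 pos [0.5587 0.1769 0.2014] zang 49.41 xaxis [ 1.e-04  0.e+00 -1.e+00] F [ 0.3  0.3 -0.3] M [-0.02  0.   -0.03] q [ 0.26  0.12  1.83  0.    1.19 -0.6 ] w 0.999
742 0.05764860626008633 ((557.4163208007812, 177.84124755859375), (13.223429679870605, 51.03664016723633), 48.99747848510742)
-40.959
skirt ((557.0277709960938, 177.36239624023438), 25.972412109375) 0.02810982163337994
```

View pics/w2.png

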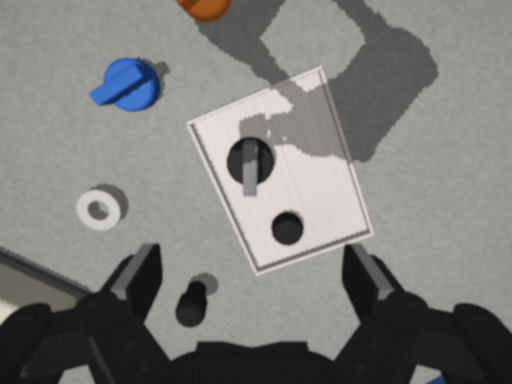

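The black bar is upright in the view at (250,170). The jaws line up within 0.4°, and the position needs 1.5 mm of correction. I'll descend, grip and lift.

Call:
carry_out:
  offset:
    - [3,0.15,-0.04]
    - [3,0,0]
    - [3,0,0]
    - [3,0,0]
    - [2,0,0]
  delta_rot:
    - [0.4,0,0]
    - [0,0,0]
    - [0,0,0]
    - [0,0,0]
    - [0,0,0]

```text
time: 5.2
tool_pos: [0.5554, 0.1773, 0.0583]
tcp_rot: [-0.669, 1.469, 0.669]
wrist_force: [-0.7, 0.4, -0.1]
width: 0.998
```

Call:
carry_out:
  offset:
    - [1,0,0]
    - [1,0,0]
    - [0.9,0,0]
    - [0,0,0]
    - [0,0,0]
  delta_rot:
    - [0,0,0]
    - [0,0,0]
    - [0,0,0]
    - [0,0,0]
    - [0,0,0]

```text
time: 5.62
tool_pos: [0.5578, 0.1779, 0.0328]
tcp_rot: [-0.669, 1.464, 0.669]
wrist_force: [0.5, -0.3, -0.5]
width: 1.004
```

```bash
python3 -c "
from h import *
pose(read_state())"
```

```text
t 5.6167 pos [0.5578 0.1779 0.0328] zang 49.08 xaxis [ 8.e-04  2.e-04 -1.e+00] F [ 0.5 -0.3 -0.5] M [-0.02  0.   -0.02] q [ 0.27  0.29  1.97  0.    0.88 -0.59] w 1.004
```

Call:
carry_out:
  offset:
    - [0.15,0,0]
    - [0,0,0]
    - [0,0,0]
    - [0,0,0]
    - [0,0,0]
  delta_rot:
    - [0,0,0]
    - [0,0,0]
    - [0,0,0]
    - [0,0,0]
    - [0,0,0]
  fingers: -1
  newtons: 70

```text
time: 6.03
tool_pos: [0.5576, 0.1778, 0.0313]
tcp_rot: [-0.669, 1.464, 0.669]
wrist_force: [-0.5, 0.4, 0.3]
width: 0.297
```

Call:
carry_out:
  offset:
    - [0,0,0]
    - [0,0,0]
    - [0,0,0]
    - [0,0,0]
    - [0,0,0]
  delta_rot:
    - [0,0,0]
    - [0,0,0]
    - [0,0,0]
    - [0,0,0]
    - [0,0,0]

```text
time: 6.45
tool_pos: [0.5577, 0.1778, 0.0313]
tcp_rot: [-0.669, 1.464, 0.669]
wrist_force: [0.2, -0.6, 3.5]
width: 0.154
```

```bash
python3 -c "
from h import *
pose(read_state())"
```

```text
t 6.45 pos [0.5577 0.1778 0.0313] zang 49.09 xaxis [ 1.e-03  2.e-04 -1.e+00] F [ 0.2 -0.6  3.5] M [-0.05  0.05 -0.02] q [ 0.27  0.3   1.97 -0.    0.88 -0.59] w 0.154
```

Gripped, at 13 mm width. Now I lift and carry it to above the spindle, turned about 8° short of the key.

Call:
carry_out:
  offset:
    - [-1,0,0]
    - [-3,0,0]
    - [-3,0,0]
    - [-3,0,0]
    - [-3,0,0]
  delta_rot:
    - [0,0,0]
    - [0,0,0]
    - [0,0,0]
    - [0,0,0]
    - [7.1,0,0]

```text
time: 6.87
tool_pos: [0.5562, 0.1774, 0.1616]
tcp_rot: [-0.573, 1.496, 0.573]
wrist_force: [1.1, -0.3, -0.5]
width: 0.15
```

Call:
carry_out:
  offset:
    - [0,-2.28,-2.8]
    - [0,-2.28,-2.8]
    - [0,-2.28,-2.8]
    - [0,-2.28,-2.8]
    - [0,-2.28,-2.8]
  delta_rot:
    - [0,0,0]
    - [0,0,0]
    - [0,0,0]
    - [0,0,0]
    - [0,0,0]

```text
time: 7.28
tool_pos: [0.5282, -0.002, 0.1607]
tcp_rot: [-0.574, 1.494, 0.574]
wrist_force: [0.5, -0.3, -0.8]
width: 0.152
```

Call:
carry_out:
  offset:
    - [0,-2.28,-2.8]
    - [0,-2.28,-2.8]
    - [0,-2.28,-2.8]
    - [0,-2.28,-2.8]
    - [0,-2.28,-2.8]
  delta_rot:
    - [0,0,0]
    - [0,0,0]
    - [0,0,0]
    - [0,0,0]
    - [0,0,0]

```text
time: 7.7
tool_pos: [0.5004, -0.1804, 0.1607]
tcp_rot: [-0.573, 1.494, 0.574]
wrist_force: [-0.2, -0.1, -1.0]
width: 0.153
```

Call:
carry_out:
  offset:
    - [0,0,0]
    - [0,0,0]
    - [0,0,0]
    - [0,0,0]
    - [0,0,0]
  delta_rot:
    - [0,0,0]
    - [0,0,0]
    - [0,0,0]
    - [0,0,0]
    - [0,0,0]

```text
time: 8.12
tool_pos: [0.5016, -0.1777, 0.1606]
tcp_rot: [-0.574, 1.494, 0.575]
wrist_force: [0.0, -0.1, -1.3]
width: 0.15
```

```bash
python3 - <<'E'
from h import *
s=read_state();R=pose(s);print(R.T@(np.array([.5021,-.1795,s['tool_pos'][2]])-s['tool_pos'])*100)
T=wristT(s);c=get_calibration('wrist')
p,d=read_camera('wrist');p=p[...,::-1].copy();cv2.imwrite('pics/w3.png',p)
W=cloud(d,T,c);t=s['tool_pos']
L=(W-t)@R  # tool coords
m=(d>0)&(abs(L[...,1])<.05)&(abs(L[...,2])<.04)&(L[...,0]<.034)&(L[...,0]>-.02)
print('knob pts x hist',np.percentile(L[m][:,0],[5,25,50,75,95]),m.sum())
sk=m&(abs(L[...,0]-.0033)<.004);q=(L[sk][:,1:]*1000).astype(np.float32);print('skirt top in tool yz mm',cv2.minEnclosingCircle(q))
v,u=np.nonzero(m);print(u.min(),u.max(),v.min(),v.max())
E
```

```text
t 8.1167 pos [ 0.5016 -0.1777  0.1606] zang 42.09 xaxis [-5.e-04  5.e-04 -1.e+00] F [ 0.  -0.1 -1.3] M [-0.02 -0.03  0.02] q [-0.39  0.05  1.98  0.    1.11 -1.12] w 0.15
[-1.07290267e-04 -1.64455037e-01 -8.64386716e-02]
knob pts x hist [-0.01786334 -0.00671273  0.00330076  0.00653344  0.02040046] 4049
skirt top in tool yz mm ((0.8303436636924744, 1.2997032403945923), 25.511388778686523)
204 299 185 256
```

View pics/w3.png

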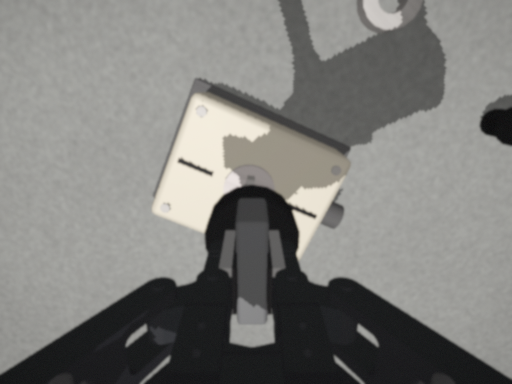

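The knob is gripped straight (bar centred at column 253) above the spindle. I correct 2 mm and lower it just onto the cone.

Call:
carry_out:
  offset:
    - [1,-0.19,-0.09]
    - [1.2,0,0]
    - [1,0,0]
    - [0.8,0,0]
    - [0.5,0,0]
  delta_rot:
    - [0,0,0]
    - [0,0,0]
    - [0,0,0]
    - [0,0,0]
    - [0,0,0]

```text
time: 8.58
tool_pos: [0.5008, -0.1804, 0.1133]
tcp_rot: [-0.572, 1.496, 0.575]
wrist_force: [-0.1, 0.7, -1.4]
width: 0.147
```

Call:
carry_out:
  offset:
    - [0.3,0,0]
    - [0.3,0,0]
    - [0,0,0]
    - [0,0,0]
    - [0,0,0]
  delta_rot:
    - [0,0,0]
    - [0,0,0]
    - [0,0,0]
    - [0,0,0]
    - [0,0,0]

```text
time: 9.0
tool_pos: [0.5027, -0.1813, 0.1103]
tcp_rot: [-0.574, 1.493, 0.572]
wrist_force: [0.6, -0.7, -1.1]
width: 0.147
```

```bash
python3 - <<'E'
from h import *
s=read_state();R=pose(s);print(R.T@(np.array([.5021,-.1795,s['tool_pos'][2]])-s['tool_pos'])*100)
E
```

```text
t 9.0 pos [ 0.5027 -0.1813  0.1103] zang 41.98 xaxis [ 1.e-03 -4.e-04 -1.e+00] F [ 0.6 -0.7 -1.1] M [ 0.08  0.01 -0.04] q [-0.39  0.11  2.02  0.    1.01 -1.13] w 0.147
[-1.24415614e-04  1.72702738e-01  8.04344467e-02]
```

Call:
carry_out:
  offset:
    - [0,0.15,0.08]
    - [0,0,0]
    - [0,0,0]
    - [0,0,0]
    - [0,0,0]
  delta_rot:
    - [0,0,0]
    - [0,0,0]
    - [0,0,0]
    - [0,0,0]
    - [0,0,0]

```text
time: 9.42
tool_pos: [0.5019, -0.1795, 0.1099]
tcp_rot: [-0.573, 1.494, 0.573]
wrist_force: [0.4, 0.2, -1.2]
width: 0.148
```

```bash
python3 - <<'E'
from h import *
s=read_state();R=pose(s);print(R.T@(np.array([.5021,-.1795,s['tool_pos'][2]])-s['tool_pos'])*100)
E
```

```text
t 9.4167 pos [ 0.5019 -0.1795  0.1099] zang 41.98 xaxis [ 3.e-04 -1.e-04 -1.e+00] F [ 0.4  0.2 -1.2] M [ 0.01  0.01 -0.05] q [-0.39  0.11  2.03 -0.    1.01 -1.12] w 0.148
[ 5.98623134e-06 -1.71506927e-02  1.43321384e-02]
```

Call:
carry_out:
  offset:
    - [0.1,0,0]
    - [0.1,0,0]
    - [0.1,0,0]
    - [0.1,0,0]
    - [0,0,0]
  delta_rot:
    - [0,0,0]
    - [0,0,0]
    - [0,0,0]
    - [0,0,0]
    - [0,0,0]

```text
time: 9.83
tool_pos: [0.5016, -0.1798, 0.1056]
tcp_rot: [-0.574, 1.494, 0.573]
wrist_force: [-0.2, -2.2, -1.3]
width: 0.149
```

```bash
python3 - <<'E'
from h import *
s=read_state();R=pose(s)
E
```

```text
t 9.8333 pos [ 0.5016 -0.1798  0.1056] zang 42.0 xaxis [-5.e-04 -7.e-04 -1.e+00] F [-0.2 -2.2 -1.3] M [-0.41  0.16 -0.01] q [-0.39  0.11  2.03 -0.    1.   -1.12] w 0.149
```

Call:
carry_out:
  offset:
    - [0,-0.03,-0.03]
    - [0.1,0,0]
    - [0.06,0,0]
    - [0,0,0]
    - [0,0,0]
  delta_rot:
    - [0,0,0]
    - [0,0,0]
    - [0,0,0]
    - [0,0,0]
    - [0,0,0]

```text
time: 10.25
tool_pos: [0.5015, -0.18, 0.104]
tcp_rot: [-0.573, 1.494, 0.573]
wrist_force: [-1.5, -2.1, -2.4]
width: 0.148
```

```bash
python3 - <<'E'
from h import *
s=read_state();R=pose(s)
E
```

```text
t 10.25 pos [ 0.5015 -0.18    0.104 ] zang 41.99 xaxis [-5.e-04 -2.e-04 -1.e+00] F [-1.5 -2.1 -2.4] M [-0.43  0.33 -0.03] q [-0.39  0.11  2.03 -0.    1.   -1.12] w 0.148
```

Call:
carry_out:
  offset:
    - [0,0,-0.05]
    - [0.05,0,0]
    - [0.05,0,0]
    - [0.03,0,0]
    - [0,0,0]
  delta_rot:
    - [0,0,0]
    - [0,0,0]
    - [0,0,0]
    - [0,0,0]
    - [0,0,0]

```text
time: 10.67
tool_pos: [0.5015, -0.1802, 0.1031]
tcp_rot: [-0.573, 1.494, 0.573]
wrist_force: [-2.6, -1.6, 2.0]
width: 0.154
```

```bash
python3 - <<'E'
from h import *
s=read_state();R=pose(s)
E
```

```text
t 10.6667 pos [ 0.5015 -0.1802  0.1031] zang 41.98 xaxis [ 0.  0. -1.] F [-2.6 -1.6  2. ] M [-0.24  0.35 -0.05] q [-0.39  0.11  2.03  0.    0.99 -1.12] w 0.154
```

Resting on the ears at the expected height with about 3 N. I start turning slowly clockwise toward the key.

Call:
carry_out:
  offset:
    - [0.02,0.03,-0.03]
    - [0,0,0]
    - [0,0,0]
    - [0,0,0]
    - [0,0,0]
  delta_rot:
    - [0,0,0]
    - [0.8,0,0]
    - [0.8,0,0]
    - [0.8,0,0]
    - [0.8,0,0]

```text
time: 11.08
tool_pos: [0.5015, -0.1803, 0.103]
tcp_rot: [-0.529, 1.504, 0.528]
wrist_force: [-0.6, -0.6, 0.2]
width: 0.147
```

```bash
python3 - <<'E'
from h import *
s=read_state();R=pose(s)
E
```

```text
t 11.0833 pos [ 0.5015 -0.1803  0.103 ] zang 38.7 xaxis [ 1.1e-03 -3.0e-04 -1.0e+00] F [-0.6 -0.6  0.2] M [-0.18 -0.03  0.04] q [-0.39  0.11  2.03  0.    0.99 -1.07] w 0.147
```

Call:
carry_out:
  offset:
    - [0.03,0,0]
    - [0,0,0]
    - [0,0,0]
    - [0,0,0]
    - [0,0,0]
  delta_rot:
    - [0,0,0]
    - [0.7,0,0]
    - [0.7,0,0]
    - [0.7,0,0]
    - [0,0,0]

```text
time: 11.5
tool_pos: [0.5006, -0.18, 0.102]
tcp_rot: [-0.5, 1.513, 0.501]
wrist_force: [-0.6, -0.7, -1.3]
width: 0.149
```

```bash
python3 - <<'E'
from h import *
s=read_state();R=pose(s)
E
```

```text
t 11.5 pos [ 0.5006 -0.18    0.102 ] zang 36.63 xaxis [-8.e-04  4.e-04 -1.e+00] F [-0.6 -0.7 -1.3] M [-0.13 -0.04 -0.02] q [-0.39  0.11  2.03  0.    0.99 -1.03] w 0.149
```

The force fell and z went below the ear height, so it may be starting to drop. I press on gently.

Call:
carry_out:
  offset:
    - [0.05,0,0]
    - [0.05,0,0]
    - [0.05,0,0]
    - [0,0,0]
    - [0,0,0]
  delta_rot:
    - [0,0,0]
    - [0,0,0]
    - [0,0,0]
    - [0.5,0,0]
    - [0,0,0]

```text
time: 11.92
tool_pos: [0.5006, -0.18, 0.1004]
tcp_rot: [-0.494, 1.514, 0.495]
wrist_force: [0.4, -0.5, -1.6]
width: 0.152
```

```bash
python3 - <<'E'
from h import *
s=read_state();R=pose(s)
E
```

```text
t 11.9167 pos [ 0.5006 -0.18    0.1004] zang 36.15 xaxis [-9.e-04  4.e-04 -1.e+00] F [ 0.4 -0.5 -1.6] M [-0.13 -0.03  0.  ] q [-0.39  0.12  2.04  0.    0.99 -1.02] w 0.152
```

It's in the keyway with free motion. Continue down toward home (TCP about 0.0913).

Call:
carry_out:
  offset:
    - [0.15,0,0]
    - [0.15,0,0]
    - [0.15,0,0]
    - [0.1,0,0]
    - [0,0,0]
  delta_rot:
    - [0,0,0]
    - [0,0,0]
    - [0,0,0]
    - [0,0,0]
    - [0,0,0]

```text
time: 12.33
tool_pos: [0.5007, -0.1801, 0.095]
tcp_rot: [-0.494, 1.514, 0.495]
wrist_force: [-0.9, -0.9, -1.5]
width: 0.148
```

```bash
python3 - <<'E'
from h import *
s=read_state();R=pose(s)
E
```

```text
t 12.3333 pos [ 0.5007 -0.1801  0.095 ] zang 36.18 xaxis [-6.e-04  2.e-04 -1.e+00] F [-0.9 -0.9 -1.5] M [-0.16  0.06 -0.04] q [-0.39  0.12  2.04 -0.    0.98 -1.02] w 0.148
```

Call:
carry_out:
  offset:
    - [0.1,0,0]
    - [0.1,0,0]
    - [0.1,0,0]
    - [0.06,0,0]
    - [0,0,0]
  delta_rot:
    - [0,0,0]
    - [0,0,0]
    - [0,0,0]
    - [0,0,0]
    - [0,0,0]

```text
time: 12.75
tool_pos: [0.5008, -0.1802, 0.0916]
tcp_rot: [-0.494, 1.514, 0.495]
wrist_force: [-0.8, -1.2, -0.8]
width: 0.151
```

```bash
python3 - <<'E'
from h import *
s=read_state();R=pose(s)
E
```

```text
t 12.75 pos [ 0.5008 -0.1802  0.0916] zang 36.18 xaxis [-3.e-04  1.e-04 -1.e+00] F [-0.8 -1.2 -0.8] M [-0.19  0.11 -0.03] q [-0.39  0.13  2.04 -0.    0.97 -1.02] w 0.151
```

Call:
carry_out:
  offset:
    - [0.04,0,0]
    - [0.03,0,0]
    - [0,0,0]
    - [0,0,0]
    - [0,0,0]
  delta_rot:
    - [0,0,0]
    - [0,0,0]
    - [0,0,0]
    - [0,0,0]
    - [0,0,0]

```text
time: 13.17
tool_pos: [0.5009, -0.1802, 0.0913]
tcp_rot: [-0.494, 1.514, 0.495]
wrist_force: [-2.8, -0.8, 2.5]
width: 0.151
```

```bash
python3 - <<'E'
from h import *
s=read_state();R=pose(s)
E
```

```text
t 13.1667 pos [ 0.5009 -0.1802  0.0913] zang 36.19 xaxis [-2.e-04 -0.e+00 -1.e+00] F [-2.8 -0.8  2.5] M [-0.1   0.47  0.  ] q [-0.39  0.13  2.04 -0.    0.97 -1.02] w 0.151
```

Home: TCP is at 0.0913 as computed, with about 4 N of contact. Now I turn the seated knob clockwise about 107.8° in steps and watch the forces.

Call:
carry_out:
  offset:
    - [0,0.02,-0.02]
    - [0,0,0]
    - [0,0,0]
    - [0,0,0]
    - [0,0,0]
  delta_rot:
    - [3,0,0]
    - [3,0,0]
    - [3,0,0]
    - [3,0,0]
    - [3,0,0]

```text
time: 13.58
tool_pos: [0.501, -0.1804, 0.0913]
tcp_rot: [-0.289, 1.551, 0.288]
wrist_force: [-0.7, -0.9, 1.1]
width: 0.152
```

```bash
python3 - <<'E'
from h import *
s=read_state();R=pose(s)
E
```

```text
t 13.5833 pos [ 0.501  -0.1804  0.0913] zang 21.07 xaxis [ 7.e-04 -6.e-04 -1.e+00] F [-0.7 -0.9  1.1] M [-0.21  0.26  0.18] q [-0.39  0.13  2.04 -0.    0.97 -0.76] w 0.152
```

Call:
carry_out:
  offset:
    - [0,0,0]
    - [0,0,0]
    - [0,0,0]
    - [0,0,0]
    - [0,0,0]
  delta_rot:
    - [3.6,0,0]
    - [3.6,0,0]
    - [3.6,0,0]
    - [3.6,0,0]
    - [3.6,0,0]

```text
time: 14.0
tool_pos: [0.5012, -0.1803, 0.0913]
tcp_rot: [-0.042, 1.569, 0.041]
wrist_force: [-1.1, -0.4, 0.7]
width: 0.151
```

Call:
carry_out:
  offset:
    - [0,0,0]
    - [0,0,0]
    - [0,0,0]
    - [0,0,0]
    - [0,0,0]
  delta_rot:
    - [3.6,0,0]
    - [3.6,0,0]
    - [3.6,0,0]
    - [3.6,0,0]
    - [3.6,0,0]

```text
time: 14.42
tool_pos: [0.5014, -0.1803, 0.0913]
tcp_rot: [0.205, 1.56, -0.205]
wrist_force: [-0.1, -1.9, 0.7]
width: 0.155
```

```bash
python3 - <<'E'
from h import *
s=read_state();R=pose(s)
E
```

```text
t 14.4167 pos [ 0.5014 -0.1803  0.0913] zang -14.96 xaxis [ 1.4e-03 -6.0e-04 -1.0e+00] F [-0.1 -1.9  0.7] M [-0.22  0.05  0.14] q [-0.39  0.13  2.04 -0.    0.97 -0.13] w 0.155
```

Forces are low. 56.6° to go.

Call:
carry_out:
  offset:
    - [0,0,0]
    - [0,0,0]
    - [0,0,0]
    - [0,0,0]
    - [0,0,0]
  delta_rot:
    - [3.6,0,0]
    - [3.6,0,0]
    - [3.6,0,0]
    - [3.6,0,0]
    - [3.6,0,0]

```text
time: 14.83
tool_pos: [0.5015, -0.1804, 0.0913]
tcp_rot: [0.45, 1.521, -0.451]
wrist_force: [0.5, -0.9, -0.9]
width: 0.155
```

Call:
carry_out:
  offset:
    - [0,0,0]
    - [0,0,0]
    - [0,0,0]
    - [0,0,0]
    - [0,0,0]
  delta_rot:
    - [3.6,0,0]
    - [3.6,0,0]
    - [3.6,0,0]
    - [3.6,0,0]
    - [3.6,0,0]

```text
time: 15.25
tool_pos: [0.5017, -0.1806, 0.0913]
tcp_rot: [0.694, 1.455, -0.694]
wrist_force: [-0.9, -1.9, -0.5]
width: 0.152
```

Call:
carry_out:
  offset:
    - [0,0,0]
    - [0,0,0]
    - [0,0,0]
    - [0,0,0]
    - [0,0,0]
  delta_rot:
    - [3.6,0,0]
    - [3.6,0,0]
    - [3.6,0,0]
    - [3.6,0,0]
    - [3.6,0,0]

```text
time: 15.67
tool_pos: [0.5018, -0.1807, 0.0913]
tcp_rot: [0.934, 1.358, -0.934]
wrist_force: [1.8, -2.3, -1.4]
width: 0.151
```

Call:
carry_out:
  offset:
    - [0,0,0]
    - [0,0,0]
    - [0,0,0]
    - [0,0,0]
    - [0,0,0]
  delta_rot:
    - [2.6,0,0]
    - [0,0,0]
    - [0,0,0]
    - [0,0,0]
    - [0,0,0]

```text
time: 16.08
tool_pos: [0.5017, -0.1807, 0.0913]
tcp_rot: [0.966, 1.343, -0.966]
wrist_force: [3.3, -4.4, -2.1]
width: 0.148
```

```bash
cat > meas.py <<'E'
from h import *
import sys
s=read_state();R=pose(s);T=wristT(s);c=get_calibration('wrist')
p,d=read_camera('wrist');p=p[...,::-1].copy();cv2.imwrite(f'pics/{sys.argv[1]}.png',p)
W=cloud(d,T,c);near=np.hypot(W[...,0]-.5015,W[...,1]+.18)
def ang(m):
    q=(W[m][:,:2]*1000).astype(np.float32);x=cv2.fitLine(q,cv2.DIST_L2,0,.01,.01).ravel()
    return len(q),q.mean(0),np.degrees(np.arctan2(x[1],x[0]))%180
m=(near<.035)&(W[...,2]>.113)&(W[...,2]<.123);print('bar',ang(m),np.median(W[m][:,2]),cv2.minAreaRect((W[m][:,:2]*1000).astype(np.float32)))
m=(near<.035)&(abs(W[...,2]-.088)<.004);
if m.sum()>20:print('skirt z',np.median(W[m][:,2]))
m=(near<.063)&(near>.028)&(abs(W[...,2]-.06)<.004)&(p.max(2)<75);print('lines',ang(m))
n,l,st,ce=cv2.connectedComponentsWithStats(m.astype(np.uint8))
for i in range(1,n):
    if st[i,4]>8: print(st[i,4],ce[i],cast(c,*ce[i],.06,T))
E
python3 meas.py w4
```

```text
t 16.0833 pos [ 0.5017 -0.1807  0.0913] zang -71.37 xaxis [ 0.0021 -0.0011 -1.    ] F [ 3.3 -4.4 -2.1] M [-0.77 -0.61  0.1 ] q [-0.39  0.13  2.04 -0.    0.97  0.85] w 0.148
bar (4035, array([ 506.2092, -178.0366], dtype=float32), np.float32(18.533796)) 0.11773154559089836 ((504.3978576660156, -181.13397216796875), (51.78498840332031, 37.04393005371094), 41.68885803222656)
skirt z 0.08792785877365954
lines (175, array([ 546.49255, -164.65419], dtype=float32), np.float32(18.094715))
175 [251.72       146.10857143] [ 0.5465176  -0.16464708  0.06      ]
```

The bar top is at 0.1177 (home is 0.118). The bar reads about 18.6° against the lines at about 18.4°. I trim 0.2°, ease the side load, release and rise.

Call:
carry_out:
  offset:
    - [0,0,0.03]
    - [0,0,0]
    - [0,0,0]
    - [0,0,0]
    - [0,0,0]
  delta_rot:
    - [0.2,0,0]
    - [0,0,0]
    - [0,0,0]
    - [0,0,0]
    - [0,0,0]

```text
time: 16.55
tool_pos: [0.5017, -0.1807, 0.0914]
tcp_rot: [0.97, 1.342, -0.969]
wrist_force: [4.3, -4.2, -2.9]
width: 0.148
```

Call:
carry_out:
  offset:
    - [0,0,0]
    - [0,0,0]
    - [0,0,0]
    - [0,0,0]
    - [0,0,0]
  delta_rot:
    - [0,0,0]
    - [0,0,0]
    - [0,0,0]
    - [0,0,0]
    - [0,0,0]
  fingers: 1

```text
time: 16.97
tool_pos: [0.5004, -0.1801, 0.0909]
tcp_rot: [0.97, 1.345, -0.97]
wrist_force: [0.2, -0.3, 0.8]
width: 0.851
```

Call:
carry_out:
  offset:
    - [0,0,0]
    - [0,0,0]
    - [0,0,0]
    - [0,0,0]
    - [0,0,0]
  delta_rot:
    - [0,0,0]
    - [0,0,0]
    - [0,0,0]
    - [0,0,0]
    - [0,0,0]

```text
time: 17.38
tool_pos: [0.5008, -0.1804, 0.0911]
tcp_rot: [0.97, 1.344, -0.97]
wrist_force: [0.1, 0.3, 0.1]
width: 1.001
```

Call:
carry_out:
  offset:
    - [-1,0,0]
    - [-2,0,0]
    - [-3,0,0]
    - [-3,0,0]
    - [-3,0,0]
  delta_rot:
    - [0,0,0]
    - [0,0,0]
    - [0,0,0]
    - [0,0,0]
    - [0,0,0]

```text
time: 17.8
tool_pos: [0.5005, -0.1803, 0.2129]
tcp_rot: [0.97, 1.344, -0.97]
wrist_force: [0.9, -1.1, 1.0]
width: 1.002
```

Call:
carry_out:
  offset:
    - [0,-1,0]
    - [0,-1,0]
    - [0,-1,0]
    - [0,0,0]
    - [0,0,0]
  delta_rot:
    - [0,0,0]
    - [0,0,0]
    - [0,0,0]
    - [0,0,0]
    - [0,0,0]

```text
time: 18.22
tool_pos: [0.4706, -0.1896, 0.2095]
tcp_rot: [0.971, 1.347, -0.971]
wrist_force: [-0.2, 1.1, -0.1]
width: 0.999
```

```bash
python3 meas.py w5
```

```text
t 18.2167 pos [ 0.4706 -0.1896  0.2095] zang -71.68 xaxis [-0.0025  0.0013 -1.    ] F [-0.2  1.1 -0.1] M [ 0.03  0.01 -0.04] q [-0.43 -0.04  1.98  0.    1.2   0.82] w 0.999
bar (1209, array([ 503.31287, -178.9951 ], dtype=float32), np.float32(18.950127)) 0.11767283409368032 ((501.94805908203125, -179.23916625976562), (52.284324645996094, 13.515273094177246), 18.89076042175293)
skirt z 0.08816324290010152
lines (27, array([ 546.5942, -164.3347], dtype=float32), np.float32(18.320711))
21 [253.  89.] [ 0.54385622 -0.16524201  0.06      ]
```

View pics/w5.png

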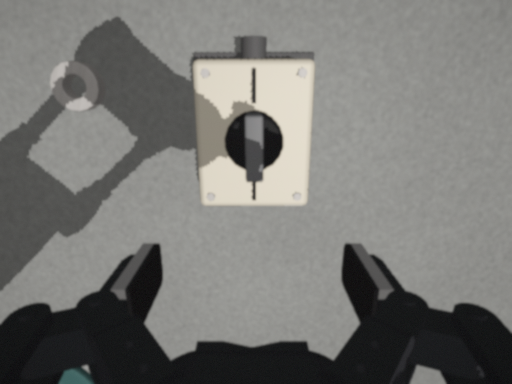

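The knob is seated, with the bar at (254,145) in line with the index lines at (254,85) and (254,190). One last check of angle and bystanders, then I hand in.

```bash
python3 - <<'E'
from h import *
p,d=read_camera('top');a=cv2.imread('pics/top0.png');c=get_calibration('top');b=p[...,::-1]
R=c['R'];W=cloud(d,np.block([[R.T,(-R.T@c['t'])[:,None]],[np.zeros((1,3)),1]]),c)
n=np.hypot(W[...,0]-.502,W[...,1]+.18)
m=(n<.035)&(abs(W[...,2]-.118)<.005);print('bar',m.sum(),cv2.minAreaRect((W[m][:,:2]*1000).astype(np.float32)))
df=cv2.absdiff(a,b)
for k,(u,v) in dict(round=(185,148),eye=(252,146),ring=(254,223),blue=(190,256),orange=(133,263)).items(): print(k,df[v-14:v+14,u-14:u+14].mean().round(2))
print(finish_job())
E
```

```text
bar 138 ((510.9561767578125, -176.37872314453125), (33.25033950805664, 13.861861228942871), 18.56095314025879)
round 13.15
eye 8.49
ring 28.86
blue 9.79
orange 10.33
the job is handed in; nothing more can be done
None
```

The bar knob is on the spindle, fully home, with its grip bar in line with the index lines. The job was handed in at about 18 s of the 72 s allowed, with the gripper open and clear.

**What I did:** I took the black bar knob from the tray and rested it on the key's ears with about 3 N. I turned it slowly clockwise; it dropped at about 126°, where I had measured the key at 124°. It went home with under 5 N of press. I then turned the knob and spindle together about 108° clockwise to the index lines, let go and rose clear.

**Last checks:**
- **Height:** the bar top was at 117.7 mm, against 118 mm when home.
- **Bar angle:** 18.9° from the wrist camera after release, and 18.6° from a partly blocked top view. The index lines measured 18.3–18.4°, so the bar is within about 0.5°.
- **Forces:** no reading at the end of a move passed about 7 N. Forces within a move were not recorded.

**Inconclusive check:** the before/after comparison of the other items in the top view showed brightness changes of 8 to 29 levels, largest at the ring. The arm's shadow had moved and I did not re-measure their positions. The arm passed at least 7 cm above everything outside the tray and unit, and no unexpected contact force showed.

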